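# Roll the round bar into the marking V-block

### The arm

A 6-joint arm with a two-finger parallel gripper is mounted at the origin on the work surface. World frame = base frame: x ahead of the robot, y to its left, z up, the work surface at z = 0. Lengths are in mm, angles in rad, forces in N, time in s.
With the tool pointing down it reaches from about 350 to 975 mm from the base axis. Payload 7.1 kg.
Tool frame: the origin (TCP) lies between the finger pads; the fingertips stand 19 mm ahead of it and the grasp point (between the pads) is the TCP; z points along the fingers, y is the line along which they close (so a half turn about z gives the same grasp; the last joint's range is limited). The gripper opens to 88 mm and grips with 3 to 60 N. Pads are 20 mm wide; open, the fingers measure 115 mm over their backs; the gripper's body (75 mm by 178 mm) begins 61 mm behind the grasp point.
Start: joints at [-1.165, 0.423, 1.63, -0, 1.089, -0.019], TCP at [257.602, -569.426, 241.675] pointing down, gripper open.
Joint ranges: [-3, 3], [-0.9, 2.11], [0.09, 2.58], [-1.31, 4.45], [0.11, 2.69], [-2.54, 2.54]. Speed limits (rad/s): [2.39, 2.39, 3.01, 3.14, 3.14, 3.14].

### API

Orientations are given as a rotation vector (axis times angle).
In Python, from workcell import ctrl gives the robot as it stands.
- The arm moves only by the tool arm_command, never from a script. Its argument "series" is a list of rows, each an object with "linear": the shift along the tool's x, y, z in m, a list of three; "turn": the turn about the tool's z in rad. A call has 1 to 10 rows; each row shifts and turns the commanded pose from where the row before left it, along the tool's axes as they then stand; what a row does not reach is not made up. A row lasts 1/10 s, in which the tool goes at most 50 mm and 8.59 degrees, less where a joint would pass 70% of its speed; a pose out of reach is approached as far as the arm can. A call with a gripper value outside its range is refused whole. "jaw" is the opening, from -1 (shut) to 1 (fully open), set as the call begins (left out, the last holds). The fingers move at their own pace and stop on an object; the grip force is fixed at half the most. Time passes only in rows, so rows that do not move let the fingers close. It gives the time, the measured TCP pose, the force, the opening and the grip force at its end, in the units of the state.
- ctrl.get_obs(): the state, without advancing time (a new reading comes with each control period).
- ctrl.get_image(name): name is "scene" or "top" or "wrist"; returns a dict with "frame" (400x640x3 uint8, blue, green, red), "fx", "fy", "cx", "cy" (pixels), "rvec" (rotation vector, rad) and "tvec" (3), from world to camera coordinates, as OpenCV has them. Camera axes: x right, y down, z forward; pixel columns grow to the right and rows downward; lengths in mm; the calibration is good to about 2 mm. A picture is of the moment at which its call begins. There is no depth.
- ctrl.close_job(): hands the job in; it is judged then, once.
The state is a dict: "t": time; "qpos": joint angles; "qvel": joint speeds; "joint_torque": joint torques, N m; "ee_pos": TCP position; "orientation": TCP orientation; "ft_force": force on the tool from outside, world axes, zero at the start; "moment": the same for the moment, N m; "width": finger opening in mm; "grasp_force": force on a finger pad.
Only numpy, scipy, OpenCV 4.12 (cv2) and the standard library are available. Lean on these libraries where they do the work, as an engineer would, in place of code of your own. Each camera call takes 0.05 s, during which the arm holds its last target. There are 200 camera calls.

### The job

Get the loose metal round bar ready for marking: with the fingers, without pinching or lifting it, roll it across the desk by its side, up the ramp of the dark wooden V-block and into the groove. Then push it endwise along the groove until its end touches the block's end stop. Leave it lying there and do not disturb the mug, tape holder, clip dish or chest.

Things in the scene. Friction and masses are not known exactly. Their poses are not given: they have to be found in the camera images.
- bar_center (a point): Centre of the loose bar: a smooth aluminium round bar, 32 mm diameter, 130 mm long, about 0.3 kg, lying on its side on the desk (centre 16 mm up). Its y axis is the bar's long axis; x and z turn as it rolls. It rolls with little resistance and soon stops on the flat; left on the ramp it rolls back down.
- bar: The same bar; origin at its centre, y along its length (either way round is the same).
- block: Dark wooden V-block, fixed to the desk, 210 mm long along its y. Origin on the desk under the bottom line of the V, mid-length; z up. The bar must roll in along its +x (roughly away from the robot): a ramp, over the whole length, rises from the desk at x = -73 mm to a crest 15 mm high at x = -13 mm, then comes the V.
- v_line (a point): Middle of the bottom line of the V, 2 mm above the desk; axes as the block's. The 90 degree V runs along y from -105 to +105 mm; near side up to the crest (15 mm above the desk), far side up to 26 mm above the desk at x = 24 mm, with a flat top to x = 40 mm. The -y end is open.
- stop_face (a point): Centre of the inner face (facing -y) of the end stop at the block's +y end: block frame x 10, y +105, z 20 mm; axes as the block's. The stop plate is 10 mm thick and 40 mm high, spans block x = -20 to +40 mm and does not close off the lower part of the ramp.
- v_seat (a point): Fixed point of the block: where the bar's centre lies when it is seated in the V with its +y end against the stop (block frame x 0, y +40, z 24.6 mm). Axes as the block's. Sliding the bar along the groove takes 1 to 2.5 N; the stop is rigid.
- mug: White ceramic mug with pencils, 82 mm across, 95 mm high (pencils to 150 mm), handle at its +y; origin under its centre. Leave alone.
- tape_holder: Black tape holder, 145 x 55 mm, 81 mm high; origin under its centre. Leave alone.
- clip_dish: Round chrome paper clip dish, 92 mm across, 26 mm high; origin under its centre. Leave alone.
- chest: Small wooden chest, 110 x 172 mm, 80 mm high; origin under its centre. Leave alone.
Things that resemble listed ones, but are neither listed nor needed, are in the scene too. What is shaped like the bar but green or red is not meant.

How it is judged (in metres and radians):
On the way, in this order (a step that is already met when the one before it is completed fails the run):
1. the bar rolls (turning about its axis) up the ramp, resting on it (x of bar_center in the frame of block between -0.07 and -0.01 m and z of bar_center in the frame of block between 0.014 and 0.037 m and contact force between bar and block above 0.05 N and angular speed of bar above 0.3 rad/s), for 0.04 s.
2. the bar lies in the V (x of bar_center in the frame of block between -0.004 and 0.004 m and z of bar_center in the frame of block between 0.02 and 0.028 m and angle between the y axis of bar and the y axis of block, either way round below 0.05 rad), for 0.2 s.
At the end, for the whole second after the job is handed in: The bar is at rest in the V (centre within 4 mm of the V's middle plane, 20 to 28 mm above the desk, parallel to the groove within 0.05 rad) with its +y end within 4 mm of the stop (all of step 2 and y of bar_center in the frame of block between 0.036 and 0.044 m and linear speed of bar below 0.01 m/s); the robot touches nothing.
It fails at once if the bar is lifted: its centre more than 43 mm above the desk (it is 31 mm up on the crest of the ramp), or more than 26 mm while in front of the ramp (height (world z) of bar_center above 0.043 m or (x of bar_center in the frame of block below -0.085 m and height (world z) of bar_center above 0.026 m)).
It fails at once if the bar is stood or tipped up (axis more than 0.3 rad off level) (angle between bar_center's own y axis and vertical below 1.27 rad or angle between bar_center's own y axis and vertical above 1.87 rad).
It fails at once if the mug, tape holder, clip dish or chest is moved by more than 15 mm (distance of any of mug, tape_holder, clip_dish, chest from where it was at the start of the episode above 0.015 m).
It also fails if it takes over 51 s, if anything falls off the work surface, if the arm or the gripper's body presses on something with over 40 N, if the wrist force passes 120 N, or if a joint passes its speed limit or range.

## Working session

There is one attempt and no reset: what is moved stays moved. The work goes in short steps, Python scripts to look and compute and a tool call to move; the robot and the scene stay as the last step left them, time stands still between calls to the robot, and variables do not carry over. Pictures are saved under pics/ and viewed, at most 12 in all, crops included, and the job is handed in when it is done.

Besides the shell and the picture viewer there is one more tool, called in YAML: its name, and indented under it one key for each argument. arm_command: Moves the arm, as the interface text tells. Its arguments: {"type":"object","properties":{"series":{"type":"array"},"jaw":{"type":"number"}},"required":["series"]}

```bash
mkdir -p pics
cat > h.py <<'E'
import numpy as np, cv2
from workcell import ctrl
def ray(im,u,v,z):
    R=cv2.Rodrigues(np.array(im["rvec"],float))[0]; t=np.array(im["tvec"],float).ravel()
    c=-R.T@t; d=R.T@np.array([(u-im["cx"])/im["fx"],(v-im["cy"])/im["fy"],1])
    return c+d*(z-c[2])/d[2]
def proj(im,p):
    K=np.array([[im["fx"],0,im["cx"]],[0,im["fy"],im["cy"]],[0,0,1]],float)
    return cv2.projectPoints(np.array(p,float).reshape(-1,1,3),np.array(im["rvec"],float),np.array(im["tvec"],float),K,None)[0].reshape(-1,2)
E
python3 - <<'E'
from h import *
import pickle
for n in("top","scene"):
    im=ctrl.get_image(n); pickle.dump(im,open(n+".pkl","wb"))
    cv2.imwrite(f"pics/{n}0.png",cv2.resize(im["frame"],(800,500)))
    print(n,ray(im,320,200,0),im["fx"])
o=ctrl.get_obs();print(o["t"],o["ee_pos"],o["orientation"],o["ft_force"],o["width"])
E
```

```text
top [496.75752156 -11.03970455   0.        ] 373.2283301547483
scene [504.80075971  10.08335497   0.        ] 381.92970480955
0.1 [ 257.39105636 -568.97847947  240.92758958] [-3.06956411e+00 -6.61973721e-01  4.78039134e-04] [0.51392007 0.7420723  0.39067648] 87.98558760662446
```

View pics/top0.png

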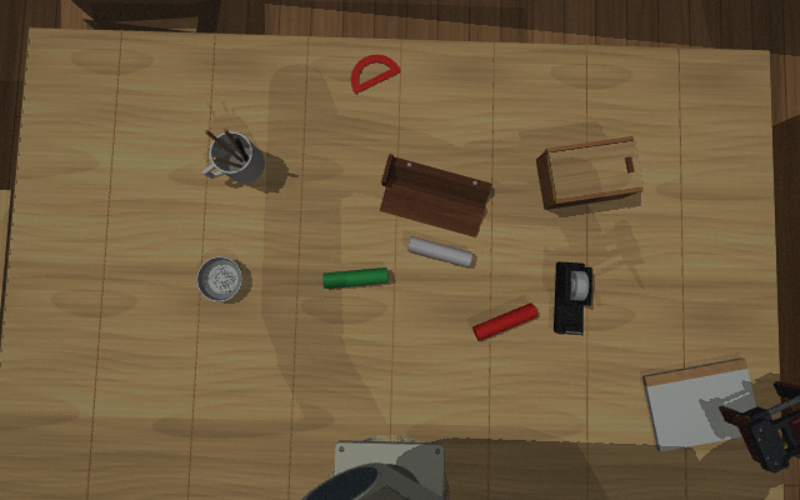

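View pics/scene0.png

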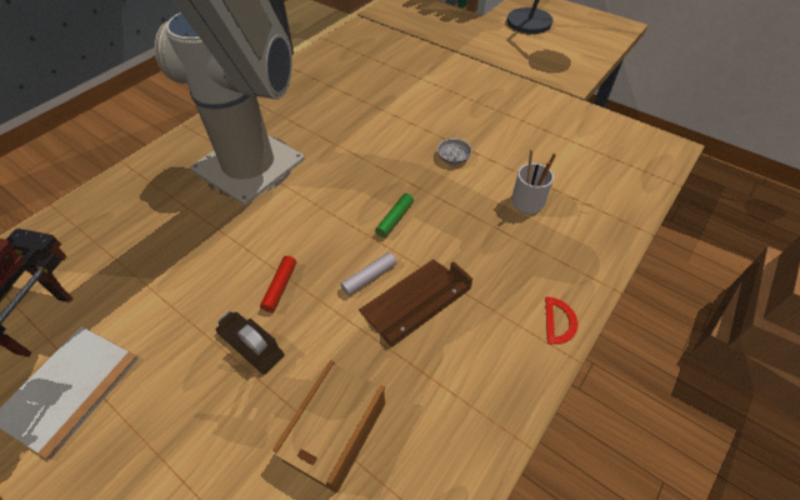

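The top view (800 px wide) shows the bar at about (440,251). The block lies just beyond it, with ramp foot corners at about (380,211) and (474,236) and the stop at its left (+y) end, near (389,172). The green and red bars are decoys at (356,278) and (506,322), and the tape holder is at (572,298).

```bash
cat > meas.py <<'E'
from h import *
def bar(im,uv,z=16,r=45):
    f=im["frame"]; hsv=cv2.cvtColor(f,cv2.COLOR_BGR2HSV)
    m=((hsv[...,1]<60)&(hsv[...,2]>70)).astype(np.uint8)
    w=np.zeros_like(m); cv2.circle(w,tuple(int(a) for a in uv),r,1,-1); m&=w
    m=cv2.morphologyEx(m,cv2.MORPH_OPEN,np.ones((3,3),np.uint8))
    cs,_=cv2.findContours(m,cv2.RETR_EXTERNAL,cv2.CHAIN_APPROX_NONE)
    c=max(cs,key=cv2.contourArea); b=cv2.boxPoints(cv2.minAreaRect(c))
    # short-edge midpoints
    e=[(b[i]+b[(i+1)%4])/2 for i in range(4)]
    if np.linalg.norm(b[0]-b[1])<np.linalg.norm(b[1]-b[2]): p,q=e[0],e[2]
    else: p,q=e[1],e[3]
    P,Q=ray(im,*p,z),ray(im,*q,z)
    return P,Q
if __name__=="__main__":
    import pickle
    T=pickle.load(open("top.pkl","rb"))
    P,Q=bar(T,(352,201),16); d=P-Q; d*=np.sign(d[1])
    print("bar",(P+Q)/2,np.linalg.norm(d),np.arctan2(-d[0],d[1]))
    f=T["frame"]; hsv=cv2.cvtColor(f,cv2.COLOR_BGR2HSV)
    c=f[110:200,290:405]
    m=(hsv[...,2]<105).astype(np.uint8); w=np.zeros_like(m); w[118:194,296:400]=1; m&=w
    m=cv2.morphologyEx(m,cv2.MORPH_OPEN,np.ones((3,3),np.uint8))
    c=max(cv2.findContours(m,cv2.RETR_EXTERNAL,cv2.CHAIN_APPROX_NONE)[0],key=cv2.contourArea)
    pts=cv2.approxPolyDP(c,3,True)[:,0]
    for p in pts: print(p,ray(T,*p,0).round(1)[:2],ray(T,*p,26).round(1)[:2])
    for k in("mug",(185,125)),("dish",(176,223)),("tape1",(444,211)),("tape2",(465,267)),("chest",(432,125)),("red",(380,270)),("redtip",(430,247)),("green",(259,230)),("green2",(310,220)):
        print(k[0],ray(T,*k[1],20).round()[:2])
    v=f[115:215,285:410]; cv2.drawContours(f,[c],-1,(0,255,255),1)
    cv2.imwrite("pics/z.png",cv2.resize(f[115:215,285:410],(750,600),interpolation=cv2.INTER_CUBIC))
E
python3 meas.py
```

```text
bar [495.39475499 -92.45292644  16.        ] 131.58696078535084 -0.23137667846796117
[311 124] [697.4  18.4] [690.1  17.7]
[304 168] [579.6  33.2] [575.4  32.1]
[381 188] [ 532.7 -169.5] [ 529.8 -165.2]
[388 163] [ 599.2 -186.9] [ 594.5 -182.1]
[395 156] [ 618.4 -205. ] [ 613.2 -199.8]
[393 146] [ 644.9 -199.4] [ 639.  -194.3]
[379 147] [ 641.1 -162.5] [ 635.3 -158.4]
[377 142] [ 654.3 -157. ] [ 648.2 -153. ]
[333 130] [683.  -40.2] [676.1 -39.3]
[327 133] [674.5 -24.6] [667.8 -24.1]
[326 128] [687.9 -21.6] [680.8 -21.2]
mug [679. 343.]
dish [427. 351.]
tape1 [ 476. -328.]
tape2 [ 336. -382.]
chest [ 699. -296.]
red [ 323. -167.]
redtip [ 384. -293.]
green [415. 141.]
green2 [444.  13.]
```

View pics/z.png

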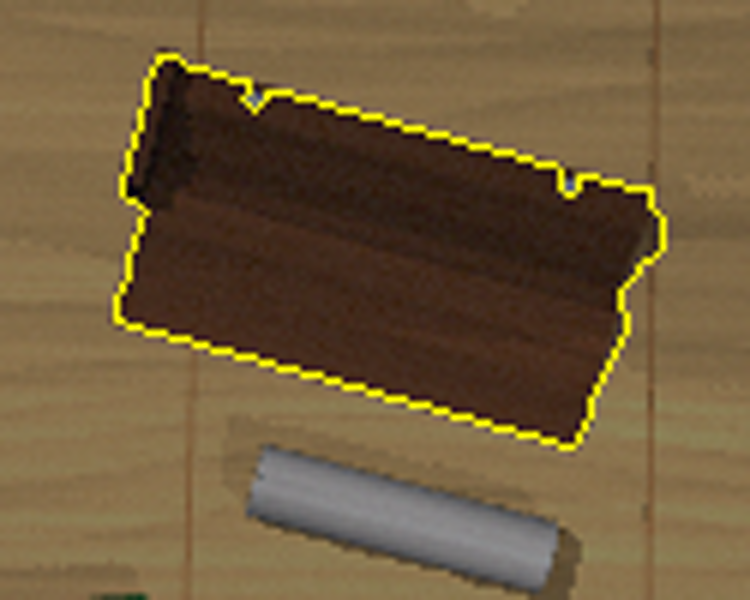

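The crop shows a clean block contour: ramp foot from (120,322) to (575,447), far top edge from (270,93) to (650,187), and stop on the left. The bar lies parallel in front of it. Next I'll fit the lines for the block pose and work out the approach.

```bash
cat >> h.py <<'E'
import json,os
from scipy.spatial.transform import Rotation as Ro
if os.path.exists("block.json"):
    B=json.load(open("block.json")); th=B["th"]; O=np.array(B["o"]); X=np.array([np.cos(th),np.sin(th)]); Y=np.array([-X[1],X[0]])
def blk(w): d=np.array(w[:2])-O; return np.array([d@X,d@Y])
def wld(b): return O+b[0]*X+b[1]*Y
def state():
    o=ctrl.get_obs(); R=Ro.from_rotvec(o["orientation"]).as_matrix()
    print("t",round(o["t"],2),"tcp",np.round(o["ee_pos"],1),"blk",blk(o["ee_pos"]).round(1),"F",np.round(o["ft_force"],1),"turn to go",round(np.arctan2(R[1,0],R[0,0])-th,4)); return o,R
def go(b,z):  # shift in tool axes, mm, tool x aligned with block x, y = -Y, z down
    o,R=state(); t=np.r_[wld(b),z]; print("shift",(R.T@(t-o["ee_pos"])).round(1), "aligned",(np.array([*(blk(t)-blk(o["ee_pos"])), z-o["ee_pos"][2]])*[1,-1,-1]).round(1))
E
python3 - <<'E'
import numpy as np,cv2,pickle,json
from h import *
T=pickle.load(open("top.pkl","rb"))
hsv=cv2.cvtColor(T["frame"],cv2.COLOR_BGR2HSV)
m=(hsv[...,2]<105).astype(np.uint8); w=np.zeros_like(m); w[118:194,296:400]=1; m&=w
m=cv2.morphologyEx(m,cv2.MORPH_OPEN,np.ones((3,3),np.uint8))
c=max(cv2.findContours(m,cv2.RETR_EXTERNAL,cv2.CHAIN_APPROX_NONE)[0],key=cv2.contourArea)[:,0].astype(float)
def near(a,b,z,off):
    a,b=np.array(a,float),np.array(b,float);d=(b-a)/np.linalg.norm(b-a);n=np.array([-d[1],d[0]])
    s=(c-a)@d; k=(abs((c-a)@n)<1.6)&(s>4)&(s<np.linalg.norm(b-a)-4)
    W=np.array([ray(T,*(p+off),z)[:2] for p in c[k]],np.float32)
    l=cv2.fitLine(W,cv2.DIST_HUBER,0,.01,.01).ravel(); d=l[:2]*np.sign(l[1]); return d,l[2:]
f=near((305,168.7),(380.8,189.5),0,[0,.5]); g=near((330,130.5),(393,146),26,[0,-.5])
s=near((305.5,146),(304,167),5,[0,0]) if 0 else None
for d,p in(f,g): print(-np.arctan2(d[0],d[1]),p)
th=float(-np.arctan2(f[0][0]+g[0][0],f[0][1]+g[0][1])); X=np.array([np.cos(th),np.sin(th)]);Y=np.array([-X[1],X[0]])
print("foot x",f[1]@X,"far x",g[1]@X,"diff (113)",g[1]@X-f[1]@X)
x0=((f[1]@X+73)+(g[1]@X-40))/2
ends=[ray(T,304,168.5,0)[:2]@Y, ray(T,381,189,0)[:2]@Y]; print("y ends",ends,ends[0]-ends[1])
y0=sum(ends)/2; o=x0*X+y0*Y; print(o,th)
json.dump({"th":th,"o":o.tolist()},open("block.json","w"))
E
python3 - <<'E'
from h import *
print("bar blk",blk([495.4,-92.5])); b=blk([495.4,-92.5])
go([b[0]-46,b[1]],150); go([b[0]-46,b[1]],27)
E
```

```text
-0.2421884 [552.6958   -68.848946]
-0.2414194 [ 659.18787  -109.372406]
foot x 553.1027395391579 far x 666.2002180376604 diff (113) 113.09747849850248
y ends [np.float64(170.65340105098957), np.float64(-37.6890874809186)] 208.34248853190817
[623.85467743 -85.38672621] -0.24180391430854797
bar blk [-123.01431745  -37.66537561]
t 0.1 tcp [ 257.4 -569.   240.9] blk [-240.  -557.3] F [0.5 0.7 0.4] turn to go 0.6666
shift [ 377.1 -364.3   91.5] aligned [  71.  -519.6   90.9]
t 0.1 tcp [ 257.4 -569.   240.9] blk [-240.  -557.3] F [0.5 0.7 0.4] turn to go 0.6666
shift [ 377.1 -364.2  214.5] aligned [  71.  -519.6  213.9]
```

arm_command:
  series:
    - {"linear": [0,0,0],"turn": 0.133}
    - {"linear": [0,0,0],"turn": 0.133}
    - {"linear": [0,0,0],"turn": 0.133}
    - {"linear": [0,0,0],"turn": 0.133}
    - {"linear": [0,0,0],"turn": 0.135}
    - {"linear": [0.006,-0.04,0],"turn": 0}
    - {"linear": [0.006,-0.04,0],"turn": 0}
    - {"linear": [0.006,-0.04,0],"turn": 0}
    - {"linear": [0.006,-0.04,0],"turn": 0}
    - {"linear": [0.006,-0.04,0],"turn": 0}

```text
t: 1.1
ee_pos: [334.9, -380.8, 241.4]
orientation: [-3.118, 0.38, 0.001]
ft_force: [0.2, -0.3, -0.4]
width: 87.8
grasp_force: 0.0
```

arm_command:
  series:
    - {"linear": [0.006,-0.04,0],"turn": 0}
    - {"linear": [0.006,-0.04,0],"turn": 0}
    - {"linear": [0.006,-0.04,0.01],"turn": 0}
    - {"linear": [0.006,-0.04,0.01],"turn": 0}
    - {"linear": [0.006,-0.04,0.01],"turn": 0}
    - {"linear": [0.006,-0.04,0.02],"turn": 0}
    - {"linear": [0.005,-0.04,0.02],"turn": 0}
    - {"linear": [0,-0.04,0.02],"turn": 0}
    - {"linear": [0,0,0],"turn": 0}
    - {"linear": [0,0,0],"turn": 0}

```text
t: 2.1
ee_pos: [450.9, -80.9, 151.2]
orientation: [3.119, -0.375, -0.003]
ft_force: [-0.5, 0.1, 0.2]
width: 87.9
grasp_force: 0.0
```

Run:
```python
from h import *
im=ctrl.get_image("wrist"); cv2.imwrite("pics/w1.png",im["frame"])
b=blk([495.4,-92.5]); go([b[0]-46,b[1]],27)
print(proj(im,[[*wld(b),16],[*wld([b[0],b[1]+65]),16],[*wld([-73,105]),0],[*wld([-73,-105]),0],[*wld([-13,-105]),15]]).round())
```

```text
t 2.15 tcp [451.2 -81.8 151.7] blk [-168.4  -37.9] F [ 0.1 -0.8  0.2] turn to go 0.0005
shift [ -0.5  -0.2 124.7] aligned [ -0.6  -0.2 124.7]
[[317. 146.]
 [245. 146.]
 [160.  88.]
 [391.  89.]
 [400.   9.]]
```

View pics/w1.png

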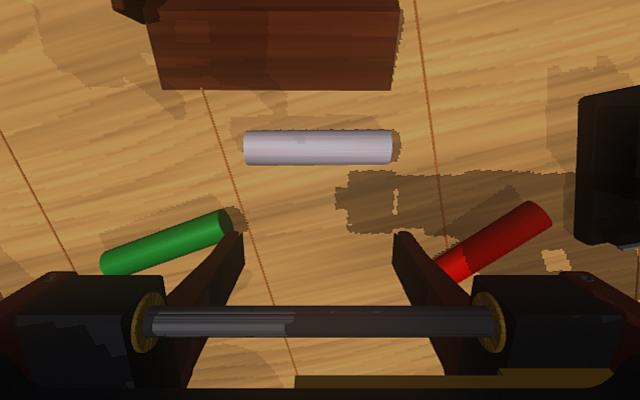

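The wrist view shows the bar between (244,147) and (392,147), parallel to the ramp foot at row 89, which agrees with the projections. The fingers are clear of the green and red bars. I'll descend behind the bar and push it on the flat.

arm_command:
  series:
    - {"linear": [0,0,0.03],"turn": 0}
    - {"linear": [0,0,0.03],"turn": 0}
    - {"linear": [0,0,0.03],"turn": 0}
    - {"linear": [0,0,0.02],"turn": 0}
    - {"linear": [0,0,0.013],"turn": 0}
    - {"linear": [0,0,0],"turn": 0}
    - {"linear": [0.005,0,0],"turn": 0}
    - {"linear": [0.005,0,0],"turn": 0}
    - {"linear": [0.003,0,0],"turn": 0}
    - {"linear": [0.003,0,0],"turn": 0}

```text
t: 3.15
ee_pos: [467.8, -85.7, 29.4]
orientation: [3.118, -0.379, 0.003]
ft_force: [-0.7, 1.3, 0.4]
width: 87.9
grasp_force: 0.3
```

arm_command:
  series:
    - {"linear": [0.003,0,0],"turn": 0}
    - {"linear": [0.003,0,0],"turn": 0}
    - {"linear": [0.004,0,0],"turn": 0}
    - {"linear": [0.004,0,0],"turn": 0}
    - {"linear": [0.004,0,0],"turn": 0}
    - {"linear": [0.004,0,0],"turn": 0}
    - {"linear": [0.004,0,0],"turn": 0}
    - {"linear": [0.004,0,0],"turn": 0}
    - {"linear": [0.003,0,0],"turn": 0}
    - {"linear": [0.002,0,0],"turn": 0}

```text
t: 4.15
ee_pos: [501.1, -94.0, 28.7]
orientation: [3.119, -0.38, 0.0]
ft_force: [-1.2, 0.4, 0.7]
width: 87.9
grasp_force: 0.3
```

Run:
```python
from h import *
from meas import bar
o,R=state(); w=ctrl.get_image("wrist"); T=ctrl.get_image("top")
cv2.imwrite("pics/w2.png",w["frame"]); cv2.imwrite("pics/t2.png",cv2.resize(T["frame"][80:230,260:440],(720,600)))
```

```text
t 4.15 tcp [501.1 -94.   28.7] blk [-117.1  -37.7] F [-1.2  0.4  0.7] turn to go -0.0005
```

View pics/w2.png

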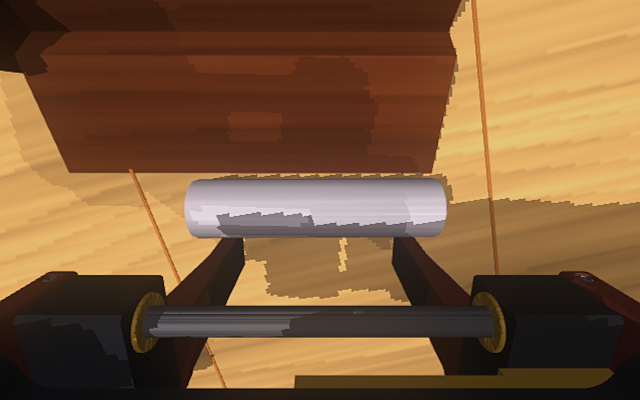

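The bar sits at the ramp foot, parallel to it, with both fingers behind it. I'll go on up the ramp, raising the fingers with the slope.

arm_command:
  series:
    - {"linear": [0.004,0,0],"turn": 0}
    - {"linear": [0.004,0,0],"turn": 0}
    - {"linear": [0.004,0,0],"turn": 0}
    - {"linear": [0.004,0,0],"turn": 0}
    - {"linear": [0.004,0,-0.0009],"turn": 0}
    - {"linear": [0.004,0,-0.0009],"turn": 0}
    - {"linear": [0.004,0,-0.0009],"turn": 0}
    - {"linear": [0.004,0,-0.0009],"turn": 0}
    - {"linear": [0.004,0,-0.0009],"turn": 0}
    - {"linear": [0.004,0,-0.0009],"turn": 0}

```text
t: 5.25
ee_pos: [539.9, -103.5, 34.2]
orientation: [3.119, -0.38, -0.0]
ft_force: [-2.4, 0.9, 1.2]
width: 87.9
grasp_force: 1.1
```

arm_command:
  series:
    - {"linear": [0.004,0,-0.0009],"turn": 0}
    - {"linear": [0.004,0,-0.0009],"turn": 0}
    - {"linear": [0.004,0,-0.0009],"turn": 0}
    - {"linear": [0.004,0,-0.0009],"turn": 0}
    - {"linear": [0.004,0,-0.0009],"turn": 0}
    - {"linear": [0.004,0,-0.0009],"turn": 0}
    - {"linear": [0.003,0,-0.0007],"turn": 0}
    - {"linear": [0.003,0,-0.0007],"turn": 0}
    - {"linear": [0.003,0,-0.0007],"turn": 0}

```text
t: 6.15
ee_pos: [571.8, -111.4, 41.6]
orientation: [-3.119, 0.38, 0.0]
ft_force: [-1.4, -0.4, 0.7]
width: 87.8
grasp_force: 0.9
```

Run:
```python
from h import *
o,R=state(); w=ctrl.get_image("wrist"); cv2.imwrite("pics/w3.png",w["frame"])
```

```text
t 6.15 tcp [ 571.8 -111.4   41.6] blk [-44.3 -37.7] F [-1.4 -0.4  0.7] turn to go -0.0004
```

View pics/w3.png

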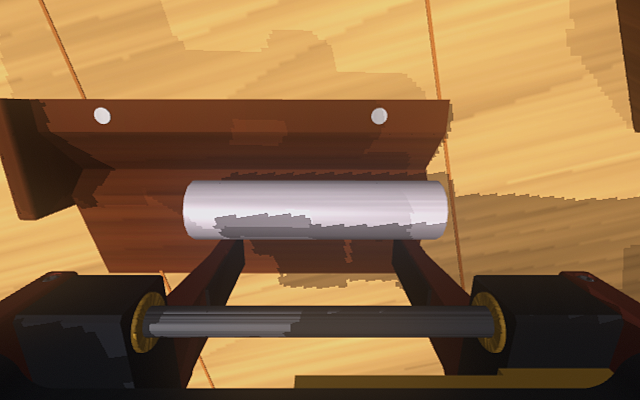

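The bar is just below the crest, parallel and in contact with the fingers. I'll ease it over.

arm_command:
  series:
    - {"linear": [0.0025,0,-0.0006],"turn": 0}
    - {"linear": [0.0025,0,-0.0006],"turn": 0}
    - {"linear": [0.0025,0,0],"turn": 0}
    - {"linear": [0.0025,0,0],"turn": 0}
    - {"linear": [0.002,0,0],"turn": 0}
    - {"linear": [0,0,0],"turn": 0}
    - {"linear": [0,0,0],"turn": 0}
    - {"linear": [0,0,0],"turn": 0}

```text
t: 7.0
ee_pos: [583.1, -114.2, 42.7]
orientation: [-3.119, 0.38, 0.0]
ft_force: [0.4, -0.4, -0.4]
width: 88.0
grasp_force: 0.0
```

Run:
```python
from h import *
o,R=state(); w=ctrl.get_image("wrist"); cv2.imwrite("pics/w4.png",w["frame"])
print(proj(w,[[*wld([-16,-37]),24.6],[*wld([16,-37]),24.6],[*wld([0,-102]),24.6],[*wld([24,-105]),26]]).round())
```

```text
t 7.0 tcp [ 583.1 -114.2   42.7] blk [-32.6 -37.7] F [ 0.4 -0.4 -0.4] turn to go -0.0004
[[313. 223.]
 [313. 167.]
 [431. 196.]
 [443. 153.]]
```

View pics/w4.png

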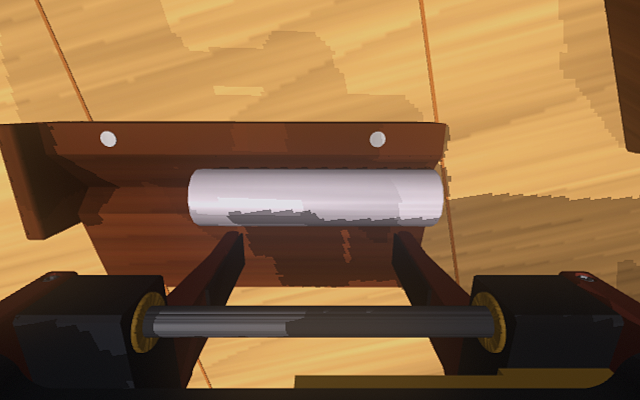

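The bar is seated in the V: its edges are at rows 168 and 225, against predicted 167 and 223. I'll back off, rise, shut the fingers and go beyond the open (-y) end.

arm_command:
  series:
    - {"linear": [-0.008,0,0],"turn": 0}
    - {"linear": [0,0,-0.03],"turn": 0}
    - {"linear": [0,0,-0.03],"turn": 0}
    - {"linear": [0.02,0.03,0],"turn": 0}
    - {"linear": [0.02,0.03,0],"turn": 0}
    - {"linear": [0.0006,0.04,0],"turn": 0}
    - {"linear": [0,0,0],"turn": 0}
    - {"linear": [0,0,0],"turn": 0}

```text
t: 7.85
ee_pos: [590.0, -219.5, 102.5]
orientation: [-3.118, 0.383, 0.001]
ft_force: [-0.5, 0.2, -0.4]
width: 88.2
grasp_force: 0.0
```

arm_command:
  series:
    - {"linear": [0,0,0],"turn": 0}
    - {"linear": [0,0,0],"turn": 0}
    - {"linear": [0,0,0],"turn": 0}
    - {"linear": [0,0,0],"turn": 0}
    - {"linear": [0,0,0],"turn": 0}
    - {"linear": [0,0,0],"turn": 0}
  jaw: -1

```text
t: 8.45
ee_pos: [591.0, -219.0, 102.8]
orientation: [-3.119, 0.379, -0.0]
ft_force: [0.4, -0.2, -0.5]
width: 43.2
grasp_force: 0.0
```

Run:
```python
from h import *
go([0,-138],37); print(ctrl.get_obs()["width"])
w=ctrl.get_image("wrist"); cv2.imwrite("pics/w5.png",w["frame"])
print(proj(w,[[*wld([0,-102]),24.6],[*wld([0,-105]),2],[*wld([16,-37]),24.6],[*wld([-16,-37]),24.6]]).round())
```

```text
t 8.45 tcp [ 591.  -219.   102.8] blk [ 1.000e-01 -1.375e+02] F [ 0.4 -0.2 -0.5] turn to go -0.0001
shift [-0.1  0.5 65.8] aligned [-0.1  0.5 65.8]
43.227800687315295
[[269. 215.]
 [277. 206.]
 [183. 195.]
 [188. 234.]]
```

View pics/w5.png

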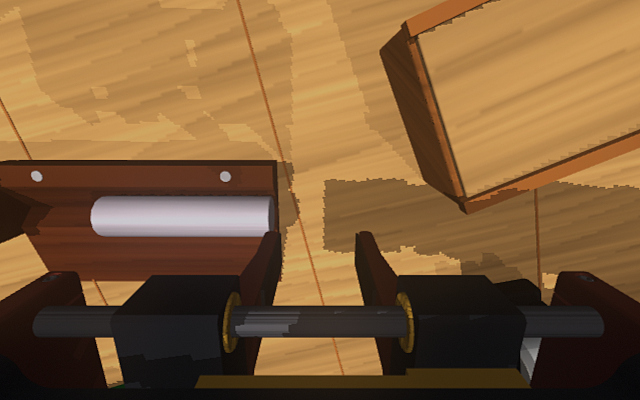

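The bar lies in the groove with its open end at about (275,215) px. The jaws are still closing, and the chest at (465,210) is clear.

arm_command:
  series:
    - {"linear": [0,0,0],"turn": 0}
    - {"linear": [0,0,0],"turn": 0}
    - {"linear": [0,0,0],"turn": 0}
    - {"linear": [0,0,0],"turn": 0}
    - {"linear": [0,0,0],"turn": 0}
    - {"linear": [0,0,0],"turn": 0}
    - {"linear": [0,0,0.03],"turn": 0}
    - {"linear": [0,0,0.02],"turn": 0}
    - {"linear": [0,0,0.0155],"turn": 0}
    - {"linear": [0,0,0],"turn": 0}
  jaw: -1

```text
t: 9.5
ee_pos: [589.5, -218.6, 35.1]
orientation: [-3.118, 0.379, 0.006]
ft_force: [0.1, 0.1, -0.7]
width: 0.4
grasp_force: 0.0
```

arm_command:
  series:
    - {"linear": [0,-0.005,0],"turn": 0}
    - {"linear": [0,-0.005,0],"turn": 0}
    - {"linear": [0,-0.005,0],"turn": 0}
    - {"linear": [0,-0.005,0],"turn": 0}
    - {"linear": [0,-0.005,0],"turn": 0}
    - {"linear": [0,-0.005,0],"turn": 0}
    - {"linear": [0,-0.005,0],"turn": 0}
    - {"linear": [0,-0.005,0],"turn": 0}
    - {"linear": [0,-0.005,0],"turn": 0}
    - {"linear": [0,-0.005,0],"turn": 0}

```text
t: 10.5
ee_pos: [603.1, -170.3, 37.3]
orientation: [3.118, -0.38, 0.0]
ft_force: [-0.5, -1.4, 1.0]
width: 0.7
grasp_force: 0.8
```

Run:
```python
from h import *
o,R=state(); print(o["width"]); w=ctrl.get_image("wrist"); cv2.imwrite("pics/w6.png",w["frame"])
```

```text
t 10.5 tcp [ 603.1 -170.3   37.3] blk [  0.2 -87.4] F [-0.5 -1.4  1. ] turn to go -0.0004
0.6547924753773938
```

View pics/w6.png

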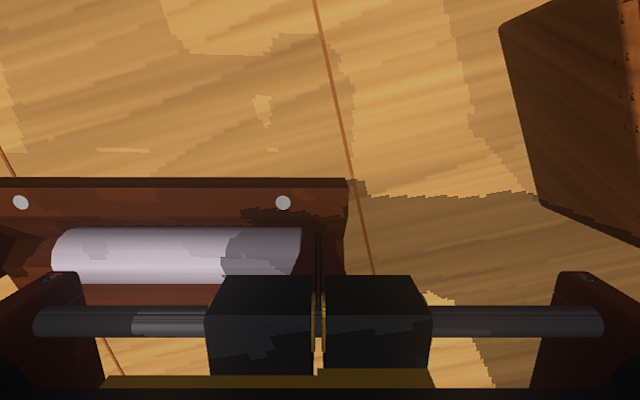

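The bar is sliding along the groove (about 1.5 N) with its end at about (300,252) px. I'll continue, then creep until the force rises.

arm_command:
  series:
    - {"linear": [0,-0.005,0],"turn": 0}
    - {"linear": [0,-0.005,0],"turn": 0}
    - {"linear": [0,-0.005,0],"turn": 0}
    - {"linear": [0,-0.005,0],"turn": 0}
    - {"linear": [0,-0.005,0],"turn": 0}
    - {"linear": [0,-0.005,0],"turn": 0}
    - {"linear": [0,-0.004,0],"turn": 0}
    - {"linear": [0,-0.002,0],"turn": 0}

```text
t: 11.35
ee_pos: [611.6, -135.1, 37.2]
orientation: [-3.119, 0.379, 0.0]
ft_force: [0.5, -2.5, -0.7]
width: 0.6
grasp_force: 0.6
```

arm_command:
  series:
    - {"linear": [0,-0.002,0],"turn": 0}
    - {"linear": [0,-0.002,0],"turn": 0}

```text
t: 11.55
ee_pos: [612.5, -131.7, 37.2]
orientation: [3.119, -0.38, -0.0]
ft_force: [-0.5, -0.5, 0.4]
width: 0.5
grasp_force: 0.6
```

arm_command:
  series:
    - {"linear": [0,-0.001,0],"turn": 0}
    - {"linear": [0,-0.001,0],"turn": 0}

```text
t: 11.75
ee_pos: [613.0, -129.8, 37.3]
orientation: [-3.119, 0.38, 0.0]
ft_force: [-0.3, -1.1, -0.5]
width: 0.5
grasp_force: 0.6
```

arm_command:
  series:
    - {"linear": [0,-0.001,0],"turn": 0}
    - {"linear": [0,-0.001,0],"turn": 0}

```text
t: 11.95
ee_pos: [613.4, -127.9, 37.2]
orientation: [-3.119, 0.38, 0.0]
ft_force: [-0.8, -1.2, -0.1]
width: 0.7
grasp_force: 0.5
```

Run:
```python
from h import *
o,R=state()
```

```text
t 11.95 tcp [ 613.4 -127.9   37.2] blk [  0.1 -43.8] F [-0.8 -1.2 -0.1] turn to go -0.0005
```

arm_command:
  series:
    - {"linear": [0,-0.001,0],"turn": 0}
    - {"linear": [0,-0.001,0],"turn": 0}

```text
t: 12.15
ee_pos: [613.9, -125.9, 37.3]
orientation: [-3.119, 0.38, 0.0]
ft_force: [-1.0, -1.0, -0.3]
width: 0.2
grasp_force: 0.5
```

arm_command:
  series:
    - {"linear": [0,-0.001,0],"turn": 0}
    - {"linear": [0,-0.001,0],"turn": 0}

```text
t: 12.35
ee_pos: [614.4, -123.9, 37.2]
orientation: [-3.119, 0.38, 0.0]
ft_force: [-0.3, -0.3, -0.8]
width: 0.6
grasp_force: 0.5
```

arm_command:
  series:
    - {"linear": [0,-0.001,0],"turn": 0}

```text
t: 12.45
ee_pos: [614.7, -123.0, 37.2]
orientation: [3.119, -0.38, -0.0]
ft_force: [-0.7, -0.5, -0.4]
width: 0.4
grasp_force: 0.5
```

Run:
```python
from h import *
o,R=state()
```

```text
t 12.45 tcp [ 614.7 -123.    37.2] blk [  0.1 -38.7] F [-0.7 -0.5 -0.4] turn to go -0.0004
```

arm_command:
  series:
    - {"linear": [0,-0.001,0],"turn": 0}
    - {"linear": [0,-0.001,0],"turn": 0}

```text
t: 12.65
ee_pos: [615.2, -121.0, 37.3]
orientation: [-3.119, 0.38, 0.0]
ft_force: [0.1, -1.2, 0.5]
width: 0.6
grasp_force: 0.5
```

arm_command:
  series:
    - {"linear": [0,-0.001,0],"turn": 0}

```text
t: 12.75
ee_pos: [615.4, -120.0, 37.2]
orientation: [-3.119, 0.379, 0.0]
ft_force: [0.4, -0.8, -0.5]
width: 0.4
grasp_force: 0.5
```

arm_command:
  series:
    - {"linear": [0,-0.001,0],"turn": 0}

```text
t: 12.85
ee_pos: [615.6, -119.1, 37.3]
orientation: [-3.119, 0.379, 0.0]
ft_force: [0.7, -1.0, -0.2]
width: 0.5
grasp_force: 0.5
```

Run:
```python
from h import *
o,R=state(); w=ctrl.get_image("wrist"); cv2.imwrite("pics/w7.png",w["frame"])
```

```text
t 12.85 tcp [ 615.6 -119.1   37.3] blk [  0.1 -34.7] F [ 0.7 -1.  -0.2] turn to go -0.0004
```

View pics/w7.png

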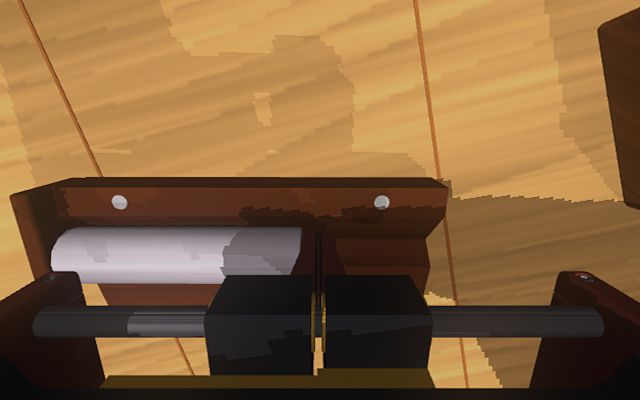

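The bar's left end, at about x = 52 px, is almost at the stop plate. I'll keep creeping in single-millimetre steps.

arm_command:
  series:
    - {"linear": [0,-0.001,0],"turn": 0}

```text
t: 13.0
ee_pos: [615.9, -118.2, 37.3]
orientation: [3.119, -0.38, 0.0]
ft_force: [-0.2, 0.2, 0.4]
width: 0.6
grasp_force: 0.5
```

arm_command:
  series:
    - {"linear": [0,-0.001,0],"turn": 0}

```text
t: 13.1
ee_pos: [616.1, -117.2, 37.3]
orientation: [3.118, -0.379, -0.0]
ft_force: [-1.0, -6.6, -0.2]
width: 0.6
grasp_force: 3.6
```

arm_command:
  series:
    - {"linear": [0,-0.001,0],"turn": 0}

```text
t: 13.2
ee_pos: [616.1, -117.2, 37.3]
orientation: [3.117, -0.378, -0.0]
ft_force: [-3.4, -11.0, 0.0]
width: 0.4
grasp_force: 5.6
```

Contact with the stop: the force rose to 11 N. I'll back off and rise.

arm_command:
  series:
    - {"linear": [0,0.003,0],"turn": 0}
    - {"linear": [0,0.01,0],"turn": 0}
    - {"linear": [0,0.01,0],"turn": 0}
    - {"linear": [0,0,-0.03],"turn": 0}
    - {"linear": [0,0,-0.04],"turn": 0}
    - {"linear": [0,0,-0.04],"turn": 0}
    - {"linear": [-0.03,0,0],"turn": 0}
    - {"linear": [-0.03,0,0],"turn": 0}
    - {"linear": [0,0,0],"turn": 0}

```text
t: 14.1
ee_pos: [548.8, -123.9, 147.2]
orientation: [-3.118, 0.38, 0.005]
ft_force: [-0.6, -1.0, -0.6]
width: 0.4
grasp_force: 0.0
```

Run:
```python
from h import *
o,R=state(); w=ctrl.get_image("wrist"); cv2.imwrite("pics/w8.png",w["frame"])
print(proj(w,[[*wld([0,-25]),40.6],[*wld([0,105]),40.6]]).round())
```

```text
t 14.1 tcp [ 548.8 -123.9  147.2] blk [-63.7 -55.3] F [-0.6 -1.  -0.6] turn to go -0.001
[[278. 128.]
 [116. 128.]]
```

View pics/w8.png

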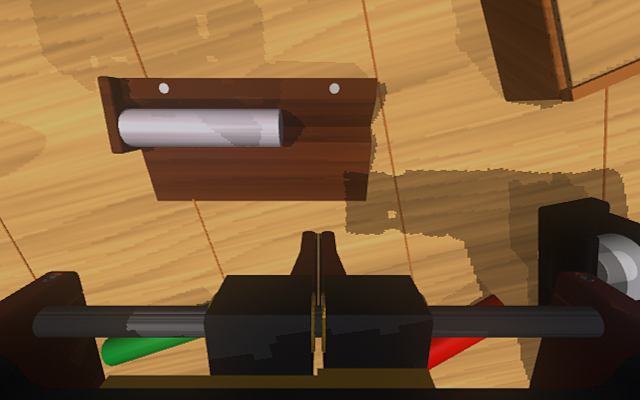

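The bar lies in the V with its left end at (118,128) against the stop, and the fingers are clear. I'll hand it in.

```bash
python3 -c "
from workcell import ctrl
print(ctrl.close_job())"
```

```text
the job is handed in; nothing more can be done
None
```

The bar was rolled up the ramp into the V and pushed along the groove until it met the end stop (contact force rose to 11 N); the last picture shows it lying there with the fingers clear, and the job is handed in, though no verdict came back.

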